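Pin the top tier onto the snack stand

ROBOT

A 6-joint arm with a two-finger parallel gripper is mounted at the origin on the work surface. World frame = base frame: x ahead of the robot, y to its left, z up, the work surface at z = 0. Lengths are in m, angles in rad, forces in N, time in s.
With the tool pointing down it reaches from about 0.25 to 0.725 m from the base axis. Payload 4 kg.
Tool frame: the origin (TCP) lies between the finger pads; the fingertips stand 22 mm ahead of it and the grasp point (between the pads) lies 3 mm ahead of it; z points along the fingers, y is the line along which they close (so a half turn about z gives the same grasp; the last joint's range is limited). The gripper opens to 85 mm and grips with 20 to 120 N. Pads are 22 mm wide; open, the fingers measure 114 mm over their backs; the gripper's body (76 mm by 85 mm) begins 54 mm behind the grasp point. The pads swing forward as they close: fully open they stand 13 mm farther back than shut.
Start: joints at [1.173, 0.241, 0.005, 1.335, 0, 1.571], TCP at [0.194, 0.461, 0.253] pointing down, gripper open.
Joint ranges: [-2.72, 2.72], [-1.05, 1.87], [-1.09, 1.28], [-1.99, 2.15], [-1.42, 1.44], [-3.14, 3.14]. Speed limits (rad/s): [2.79, 2.79, 3.14, 3.14, 3.14, 3.14].

INTERFACE

Orientations are given as a rotation vector (axis times angle).
In Python, from plant import telemetry, grab_frame, camera_info, workorder gives the robot as it stands. The module is installed in compiled form; this text tells all that it offers.
- The arm moves only by the tool carry_out, never from a script. Its argument "commands" is a list of rows, each an object of numbers: "tx", "ty", "tz": the shift along the world's x, y, z in mm; "yaw": the turn about the world's z in degrees. A call has 1 to 8 rows; each row shifts and turns the commanded pose from where the row before left it; what a row does not reach is not made up. A row lasts 1/12 s, in which the tool goes at most 41.7 mm and 7.16 degrees, less where a joint would pass 70% of its speed; a pose out of reach is approached as far as the arm can. A call with a gripper value outside its range is refused whole. "fingers" is the opening, from 0 (shut) to 1 (fully open), set as the call begins (left out, the last holds). The fingers move at their own pace and stop on an object; "newtons" is the grip in N (left out, the last holds). Time passes only in rows, so rows that do not move let the fingers close. It gives the time, the measured TCP pose, the force, the opening and the grip force at its end, in the units of the state.
- telemetry.state(): the state, without advancing time (a new reading comes with each control period).
- grab_frame(name): name is "side" or "top" or "wrist"; returns (picture, depth): 384x512x3 uint8, blue, green, red; 384x512 float32, m along the optical axis (not along the pixel's ray), 0 where there is no reading.
- camera_info(name): a dict with "fx", "fy", "cx", "cy" (pixels), "world_to_cam" (4x4, takes a point from world to camera coordinates); the wrist camera has in their place "hand_eye" (4x4, takes a point from camera to tool coordinates, whose origin is the TCP and whose axes are the flange's). Camera axes: x right, y down, z forward; pixel columns grow to the right and rows downward; lengths in m; the calibration is good to about 2 mm. A picture is of the moment at which its call begins: read the wrist's pose just before it. camera_info takes no time and is no camera call.
- workorder.job_done(): hands the job in; it is judged then, once.
The state is a dict: "time": time; "qpos": joint angles; "joint_vel": joint speeds; "tau": joint torques, N m; "tool_pos": TCP position; "tcp_rot": TCP orientation; "wrist_force": force on the tool from outside, world axes, zero at the start; "wrist_torque": the same for the moment, N m; "width": finger opening in m; "grip_force": force on a finger pad.
Only numpy, scipy, OpenCV 4.12 (cv2) and the standard library are available. Lean on these libraries where they do the work, as an engineer would, in place of code of your own. Each camera call takes 0.05 s, during which the arm holds its last target. There are 200 camera calls.

TASK

Finish putting the three-tier snack stand together: lift the loose top tier by its grip and set it gently and squarely on the middle tier, with its knuckle resting on the middle tier's knuckle so that the holes line up. Then take the pivot pin from the wooden peg rack, thread it down through both knuckles until its wooden head sits fully home, and let go. Leave the pawns, checker stacks, dice cup and bottle opener where they are.

Things in the scene. Friction and masses are not known exactly. Their poses are not given: they have to be found in the camera images.
- stand: White ceramic stand, does not move; origin on the table under its centre, z up. Bottom tier: tray 190 (x) by 140 (y) mm, 30 mm high. Middle tier: open dish 140 (x) by 110 (y) mm, 55 to 95 mm above the table, walls 7 mm. On its +x end the lower knuckle, an upright tube 38 mm across, axis at x = +85 mm, also 55 to 95 mm high, with a 17 mm through hole.
- lower_hole (a point): Centre of the upper mouth of the lower knuckle's hole, 95 mm above the table, level with the middle tier's rim. Axes as the stand's; the hole runs down along -z for 40 mm.
- tier: Loose top tier, white ceramic, 0.33 to 0.53 kg, upright on the table. Open dish 140 (x) by 110 (y) by 40 (z) mm, flat underside; origin at the underside's centre, z up. On its +x end the upper knuckle: tube 38 mm across, 40 mm high, axis at x = +85 mm, 17 mm through hole. Set on the stand it rests on rim and knuckle and can still slide; only the pin locates it.
- tier_grip (a point): Top centre of the tier's grip, 77 mm above the underside. The grip is the raised middle of a partition across the dish, 14 mm thick (tier's x), 60 mm long (tier's y), standing 37 mm above the rim: take it from above, fingers closing along the tier's x.
- upper_hole (a point): Centre of the lower mouth of the upper knuckle's hole, in the plane of the tier's underside; axes as the tier's.
- upper_hole_top (a point): Centre of the upper mouth of the upper knuckle's hole, 40 mm above upper_hole; axes as the tier's.
- pin: Pivot pin, 0.14 kg, hanging by its head in any of the rack's holes. Head: plain dark wooden cylinder 26 mm wide, 40 mm tall, no ball top. Steel shank 14 mm wide, 95 mm long. Origin on the axis at the head's underside (shoulder); z up to the head. Home, the shoulder rests on the upper knuckle's top and the tip stands 15 mm out below the lower knuckle.
- pin_tip (a point): Tip of the pin, 95 mm along -z from the pin's origin. The last 15 mm taper to 6 mm wide, so the pin finds a hole some millimetres off and draws the loose tier into line.
- rack: Wooden peg rack that does not move: board 200 (x) by 60 (y) by 20 mm on two end feet, board top 115 mm above the table. Three 18 mm through holes on its centre line at x = -65, 0 and +65 mm. Origin on the table under its centre, z up. The pin's tip must rise above 115 mm to come free.
- pawn1: Dark wooden pawn standing on the rack: round base 34 mm across, ball top, 54 mm tall above the board, with an 18 mm spigot down in its hole. Origin at the centre of the base's underside, on the board top. Bystander.
- pawn2: Dark wooden pawn standing on the rack: round base 34 mm across, ball top, 54 mm tall above the board, with an 18 mm spigot down in its hole. Origin at the centre of the base's underside, on the board top. Bystander.
- checkers1: Stack of black plastic checkers held together as one, 36 mm across, 50 mm tall; origin at the centre of its underside. Bystander.
- checkers2: Stack of black plastic checkers held together as one, 36 mm across, 40 mm tall; origin at the centre of its underside. Bystander.
- dice_cup: Open glass dice cup, 72 mm across the rim, 85 mm tall; origin at the centre of its underside. Bystander.
- opener: Flat steel bottle opener lying on the table, 132 mm long (along its x), 36 mm wide, 5 mm thick; origin on its underside near the middle. Bystander.
Mind the look-alikes: they are no part of the job. Leave any purple or yellow look-alike of the stand alone. What is shaped like the pin but orange is not meant.

How it is judged:
By the outcome, as a careful person would: the job done as asked, in the order asked, and still so for the second after the job is handed in, with the robot touching nothing.
It also fails if it takes over 61 s, if anything falls off the work surface, if the arm or the gripper's body presses on something with over 40 N, if the wrist force passes 120 N, or if a joint passes its speed limit or range.

## Working session

There is one attempt and no reset: what is moved stays moved. The work goes in short steps, Python scripts to look and compute and a tool call to move; the robot and the scene stay as the last step left them, time stands still between calls to the robot, and variables do not carry over. Pictures are saved under pics/ and viewed, at most 10 in all, crops included, and the job is handed in when it is done.

Besides the shell and the picture viewer there is one more tool, called after ">>>" in YAML: its name, and indented under it one key for each argument. carry_out: Moves the arm, as the interface text tells. Its arguments: {"type":"object","properties":{"commands":{"type":"array","items":{"type":"object","properties":{"tx":{"type":"number"},"ty":{"type":"number"},"tz":{"type":"number"},"yaw":{"type":"number"}}}},"fingers":{"type":"number"},"newtons":{"type":"number"}},"required":["commands"]}

```bash
mkdir -p pics; cat > h.py <<'E'
import numpy as np, cv2
from plant import telemetry, grab_frame, camera_info, workorder
from scipy.spatial.transform import Rotation as R
def cloud(name):
    s=telemetry.state(); im,d=grab_frame(name); c=camera_info(name)
    v,u=np.mgrid[:d.shape[0],:d.shape[1]]
    P=np.stack([(u-c['cx'])*d/c['fx'],(v-c['cy'])*d/c['fy'],d],-1)
    if 'hand_eye' in c:
        T=np.eye(4);T[:3,:3]=R.from_rotvec(s['tcp_rot']).as_matrix();T[:3,3]=s['tool_pos'];T=T@c['hand_eye']
    else: T=np.linalg.inv(c['world_to_cam'])
    W=P@T[:3,:3].T+T[:3,3]; W[d==0]=np.nan
    return im,W
E
python3 - <<'E'
from h import *
print(telemetry.state())
for n in('top','side'):
    im,W=cloud(n); np.save(n,W); cv2.imwrite(f'pics/{n}.png',im)
    print(n,camera_info(n))
E
```

```text
{'time': 0.0, 'qpos': array([1.17304641e+00, 2.41418344e-01, 3.69250375e-03, 1.33519531e+00,
       2.67307547e-05, 1.57082412e+00]), 'joint_vel': array([-1.74144613e-04, -3.86134713e-04,  9.09008458e-04, -1.44704080e-03,
       -1.81020882e-05, -6.99124663e-04]), 'tau': array([ 5.87944560e-04, -3.72319758e+01,  2.52406186e+01,  1.68366206e-02,
       -3.02966987e-05, -9.23666136e-06]), 'tool_pos': array([0.19343334, 0.46041777, 0.25239813]), 'tcp_rot': array([-0.62062814, -3.07922272,  0.00326313]), 'wrist_force': array([ 0.07288911, -0.49270049, -0.51267873]), 'wrist_torque': array([-0.02907285,  0.01607926, -0.00700914]), 'grip_force': 0.0, 'width': 0.08590684913894055}
top {'fx': 448.3857321808662, 'fy': 448.3857321808662, 'cx': 256.28448643458916, 'cy': 187.33401820724052, 'world_to_cam': array([[-0.02640676, -0.9996296 ,  0.00658381,  0.02060709],
       [-0.99530834,  0.02567822, -0.09328413,  0.49052121],
       [ 0.09308052, -0.00901626, -0.99561776,  1.23390278],
       [ 0.        ,  0.        ,  0.        ,  1.        ]])}
side {'fx': 462.9185960944423, 'fy': 462.9185960944423, 'cx': 256.27010840205617, 'cy': 192.21225812887553, 'world_to_cam': array([[ 0.84938309, -0.52750873,  0.01681955, -0.40460703],
       [-0.27382839, -0.46770847, -0.84039681,  0.22299053],
       [ 0.4511833 ,  0.70921317, -0.54171053,  1.228188  ],
       [ 0.        ,  0.        ,  0.        ,  1.        ]])}
```

View pics/top.png

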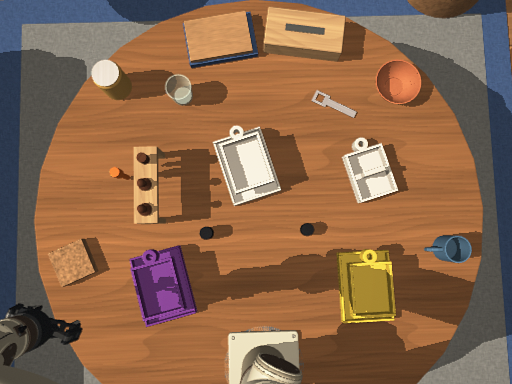

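View pics/side.png

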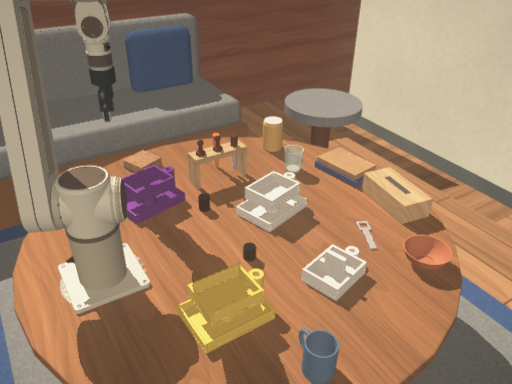

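The top view shows:
- **Loose tier:** white, at (370,170), knuckle at (361,145).
- **Stand:** white, at (247,165), knuckle at (237,132).
- **Purple and yellow look-alikes:** (162,285) and (368,285). I leave both alone.

Pin candidates on the rack are (143,158), (145,184) and (145,209), plus an orange one behind it at (115,172). In the side view, (234,141) is a plain cylinder, (200,147) and (217,143) have ball tops, and the orange one is at (215,137). The plain cylinder, top view (143,158), looks like the pin. I'll check it in a crop and measure.

```bash
cat > fit.py <<'E'
from h import *
from scipy.optimize import least_squares
def rim_res(p,X):
    c,s=np.cos(p[2]),np.sin(p[2]); d=X-p[:2]
    x=c*d[:,0]+s*d[:,1]; y=-s*d[:,0]+c*d[:,1]
    def box(a,b): 
        q=np.stack([abs(x)-a,abs(y)-b],-1); return np.linalg.norm(np.maximum(q,0),axis=1)+np.minimum(q.max(1),0)
    rim=abs(box(.0665,.0515))-.0035
    k=abs(np.hypot(x-.085,y)-.01375)-.00525
    return np.maximum(np.minimum(rim,k),-.0035)+.0035
def fit(W,c,z,guess_yaw,r=.13,part=False):
    m=(abs(W[...,2]-z)<.005)&(np.hypot(W[...,0]-c[0],W[...,1]-c[1])<r)
    X=W[m][:,:2]
    best=None
    for dy in np.radians([-15,-7,0,7,15]):
        o=least_squares(rim_res,[*c,guess_yaw+dy],args=(X,),loss='soft_l1',f_scale=.003,x_scale=[.01,.01,.1])
        if best is None or o.cost<best.cost: best=o
    return best.x,best.cost/len(X),len(X)
E
cat > m.py <<'E'
from fit import *
for n,(t,tk,s,sk) in {'top':((370,172),(361,137),(247,165),(237,124)),}.items():
    W=np.load(n+'.npy')
    def at(u,v): return W[v,u]
    for nm,a,z in(('tier',(370,172),.04),('stand',(247,165),.095)):
        for wn in('top','side'):
            Wn=np.load(wn+'.npy'); c=at(*a)[:2]
            for g in (np.radians(15),):
                p,co,N=fit(Wn,c,z,g); k=p[:2]+.085*np.array([np.cos(p[2]),np.sin(p[2])])
                print(nm,wn,'c',c.round(3),'fit',p[:2].round(4),'yaw',np.degrees(p[2]).round(2),'knuckle',k.round(4),co,N)
for wn in('top','side'):
    W=np.load(wn+'.npy'); X=W.reshape(-1,3); 
    tc=np.load('top.npy')[172,370]; 
    m=(X[:,2]>.07)&(np.hypot(*(X[:,:2]-tc[:2]).T)<.06); g=X[m]; print(wn,'grip',g.mean(0).round(4),np.percentile(g[:,2],95).round(4),cv2.minAreaRect(g[:,:2].astype('f4')) if len(g)>5 else 0)
W=np.load('top.npy')
for u,v in((143,158),(145,184),(145,209)):print('rack top pts',W[v,u].round(4))
Xr=W[140:230,125:165].reshape(-1,3); b=Xr[abs(Xr[:,2]-.115)<.006]; print('board',cv2.minAreaRect(b[:,:2].astype('f4')),np.median(b[:,2]))
for wn in('top','side'):
    X=np.load(wn+'.npy').reshape(-1,3); p0=W[158,143]
    m=(np.hypot(*(X[:,:2]-p0[:2]).T)<.03)&(X[:,2]>.125); h=X[m]; t=h[h[:,2]>.148]
    print(wn,'head z max',np.percentile(h[:,2],98).round(4),'top c',t.mean(0).round(4),(t.max(0)+t.min(0))[:2]/2,np.ptp(t,axis=0).round(4),len(t))
a=cv2.imread('pics/top.png')[140:230,85:175];b=cv2.imread('pics/side.png')[115:205,175:265]
cv2.imwrite('pics/crop.png',cv2.resize(np.hstack([a,b]),None,fx=4.4,fy=4.4,interpolation=cv2.INTER_CUBIC))
E
python3 m.py
```

```text
tier top c [ 0.52 -0.3 ] fit [ 0.5227 -0.3117] yaw 16.31 knuckle [ 0.6043 -0.2879] 3.976879760536695e-06 582
tier side c [ 0.52 -0.3 ] fit [ 0.5234 -0.3149] yaw 16.49 knuckle [ 0.6049 -0.2908] 1.352678125100782e-05 600
stand top c [0.549 0.032] fit [0.5524 0.033 ] yaw 16.83 knuckle [0.6337 0.0576] 1.7434227486838097e-06 577
stand side c [0.549 0.032] fit [0.553  0.0296] yaw 17.01 knuckle [0.6343 0.0545] 2.8050883245672317e-06 309
top grip [ 0.5227 -0.311   0.0757] 0.0788 ((0.5227780342102051, -0.3113645315170288), (0.013754202052950859, 0.05890532210469246), 15.812430381774902)
side grip [ 0.5229 -0.3161  0.0745] 0.0777 ((0.5252116918563843, -0.31431353092193604), (0.019267868250608444, 0.06007220223546028), 17.20414161682129)
rack top pts [0.5602 0.2924 0.154 ]
rack top pts [0.494  0.2871 0.1564]
rack top pts [0.4312 0.2864 0.16  ]
board ((0.49837443232536316, 0.29628872871398926), (0.20126551389694214, 0.06121400371193886), 0.1479308009147644) 0.1146612105821685
top head z max 0.1593 top c [0.5622 0.2962 0.1545] [0.56242259 0.29673511] [0.0252 0.0236 0.0144] 84
side head z max 0.1558 top c [0.5628 0.292  0.1527] [0.56398986 0.29236468] [0.0224 0.0281 0.0075] 27
```

View pics/crop.png

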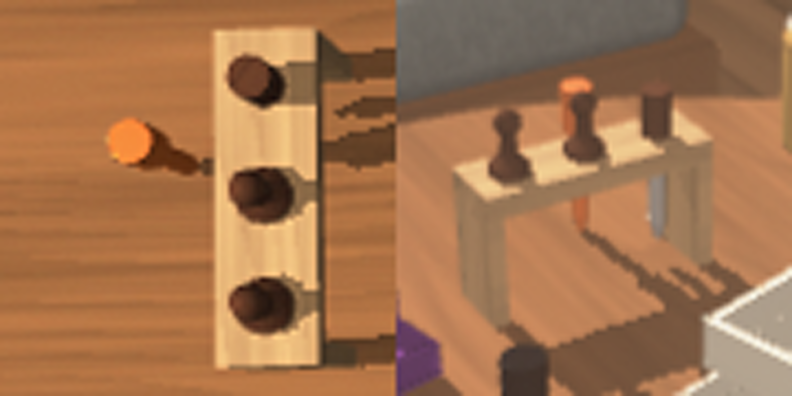

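The left half of the crop is the top view and the right half is the side view. The plain dark cylinder with a steel shank, at the far end of the rack (255,80 / 657,115), is the pin. The two ball-topped pieces are pawns and the orange one is a decoy. I'll move above the tier for a wrist look.

>>> carry_out:
  commands:
    - {"tx":14,"ty":-32,"yaw":-2}
    - {"tx":14,"ty":-32,"yaw":-2}
    - {"tx":14,"ty":-32,"yaw":-2}
    - {"tx":14,"ty":-32,"yaw":-2}
    - {"tx":14,"ty":-32,"yaw":-2}
    - {"tx":14,"ty":-32,"yaw":-2}
    - {"tx":14,"ty":-32,"yaw":-2}
    - {"tx":14,"ty":-32,"yaw":-2}
  fingers: 1

```text
schema error: expected keys tx, ty, tz, yaw
```

>>> carry_out:
  commands:
    - {"tx":14,"ty":-32,"yaw":-2}
    - {"tx":14,"ty":-32,"yaw":-2}
    - {"tx":14,"ty":-32,"yaw":-2}
    - {"tx":14,"ty":-32,"yaw":-2}
    - {"tx":14,"ty":-32,"yaw":-2}
    - {"tx":14,"ty":-32,"yaw":-2}
    - {"tx":14,"ty":-32,"yaw":-2}
    - {"tx":14,"ty":-32,"yaw":-2}

```text
schema error: expected keys tx, ty, tz, yaw
```

>>> carry_out:
  commands:
    - {"tx":14,"ty":-32,"yaw":-2}
    - {"tx":14,"ty":-32,"yaw":-2}
    - {"tx":14,"ty":-32,"yaw":-2}
    - {"tx":14,"ty":-32,"yaw":-2}
    - {"tx":14,"ty":-32,"yaw":-2}
    - {"tx":14,"ty":-32,"yaw":-3}
    - {"tx":0,"ty":0,"yaw":-2}
    - {}

```text
schema error: expected keys tx, ty, tz, yaw
```

```bash
cat > w.py <<'E'
from fit import *
def pose():
    s=telemetry.state(); M=R.from_rotvec(s['tcp_rot']).as_matrix()
    print('t',round(s['time'],2),'tcp',s['tool_pos'].round(4),'yang',np.degrees(np.arctan2(M[1,1],M[0,1])).round(2),'zdir',M[:,2].round(3),'F',s['wrist_force'].round(1),'w',round(s['width'],4),'grip',round(s['grip_force'],1),'q',s['qpos'].round(2)); return s,M
E
python3 - <<'E'
from w import *
pose(); im,W=cloud('wrist'); cv2.imwrite('pics/w1.png',im)
p,co,N=fit(W,(.5227,-.3115),.04,np.radians(16.4)); print(p[:2],np.degrees(p[2]),co,N)
X=W.reshape(-1,3); m=(X[:,2]>.065)&(X[:,2]<.09)&(np.hypot(X[:,0]-.5227,X[:,1]+.3113)<.06); g=X[m]
print(len(g), cv2.minAreaRect(g[g[:,2]>.072][:,:2].astype('f4')),np.percentile(g[:,2],[50,95]))
E
```

```text
t 0.1 tcp [0.1935 0.4605 0.2525] yang 67.21 zdir [-0.001 -0.002 -1.   ] F [ 0.5 -0.3 -0. ] w 0.0854 grip 0.0 q [ 1.17  0.24  0.    1.34 -0.    1.57]
[ 0.5227 -0.3115] 1.3999999999999988 nan 0fit.py:18: RuntimeWarning: invalid value encountered in scalar divide
  return best.x,best.cost/len(X),len(X)
Traceback (most recent call last):
IndexError: index -1 is out of bounds for axis 0 with size 0
```

View pics/w1.png

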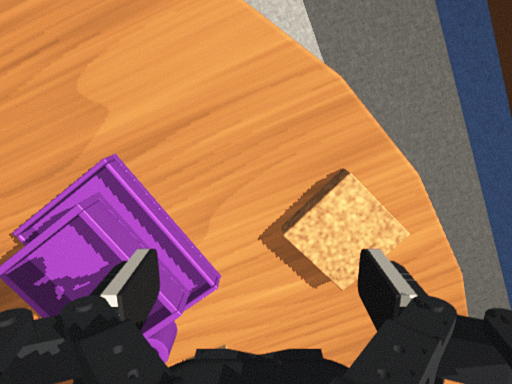

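The moves were refused because every row needs all four keys. This picture is still the start pose, with the purple look-alike at (100,260) and the cork block at (345,230). I'll resend the moves with full rows.

>>> carry_out:
  commands:
    - {"tx":14,"ty":-32,"tz":0,"yaw":-2}
    - {"tx":14,"ty":-32,"tz":0,"yaw":-2}
    - {"tx":14,"ty":-32,"tz":0,"yaw":-2}
    - {"tx":14,"ty":-32,"tz":0,"yaw":-2}
    - {"tx":14,"ty":-32,"tz":0,"yaw":-2}
    - {"tx":14,"ty":-32,"tz":0,"yaw":-2}
    - {"tx":14,"ty":-32,"tz":0,"yaw":-2}
    - {"tx":14,"ty":-32,"tz":0,"yaw":-2}
  fingers: 1

```text
time: 0.82
tool_pos: [0.3058, 0.2033, 0.2532]
tcp_rot: [1.045, 2.963, -0.0]
wrist_force: [0.9, 0.5, -0.2]
width: 0.0856
grip_force: 0.0
```

>>> carry_out:
  commands:
    - {"tx":14,"ty":-32,"tz":0,"yaw":-2}
    - {"tx":14,"ty":-32,"tz":0,"yaw":-2}
    - {"tx":14,"ty":-32,"tz":0,"yaw":-2}
    - {"tx":14,"ty":-32,"tz":0,"yaw":-2}
    - {"tx":14,"ty":-32,"tz":0,"yaw":-2}
    - {"tx":14,"ty":-32,"tz":0,"yaw":-2}
    - {"tx":14,"ty":-32,"tz":0,"yaw":-2}
    - {"tx":14,"ty":-32,"tz":0,"yaw":-2}

```text
time: 1.48
tool_pos: [0.4178, -0.0529, 0.2532]
tcp_rot: [-1.448, -2.788, -0.0]
wrist_force: [0.6, 0.3, -0.3]
width: 0.0855
grip_force: 0.0
```

>>> carry_out:
  commands:
    - {"tx":14,"ty":-32,"tz":0,"yaw":-2}
    - {"tx":14,"ty":-32,"tz":0,"yaw":-2}
    - {"tx":14,"ty":-32,"tz":0,"yaw":-2}
    - {"tx":14,"ty":-32,"tz":0,"yaw":-2}
    - {"tx":14,"ty":-32,"tz":0,"yaw":-2}
    - {"tx":14,"ty":-32,"tz":0,"yaw":-2}
    - {"tx":0,"ty":-20,"tz":0,"yaw":-4}
    - {"tx":0,"ty":0,"tz":0,"yaw":-3}

```text
time: 2.15
tool_pos: [0.5018, -0.2671, 0.2519]
tcp_rot: [-1.895, -2.505, 0.002]
wrist_force: [-0.6, 0.8, -0.5]
width: 0.0852
grip_force: 0.0
```

```bash
cat > t.py <<'E'
from w import *
pose(); im,W=cloud('wrist'); cv2.imwrite('pics/w2.png',im); np.save('w2',W)
p,co,N=fit(W,(.5227,-.3115),.04,np.radians(16.4)); print(p[:2],np.degrees(p[2]),co,N)
X=W.reshape(-1,3); m=(X[:,2]>.065)&(X[:,2]<.09)&(np.hypot(X[:,0]-.5227,X[:,1]+.3113)<.06); g=X[m]
print(len(g)); 
if len(g): print(cv2.minAreaRect(g[g[:,2]>.072][:,:2].astype('f4')),np.percentile(g[:,2],[50,95]))
E
python3 t.py
```

```text
t 2.15 tcp [ 0.5018 -0.2671  0.2519] yang 15.78 zdir [-0.001 -0.001 -1.   ] F [-0.6  0.8 -0.5] w 0.0852 grip 0.0 q [-0.49  0.38  0.19  1.39 -0.    0.81]
[ 0.52537944 -0.31321959] 16.378426348008592 4.083219727766338e-06 4325
881
((0.5255013108253479, -0.3129614591598511), (0.014012199826538563, 0.05944998189806938), 16.378122329711914) [0.07741472 0.07867435]
```

View pics/w2.png

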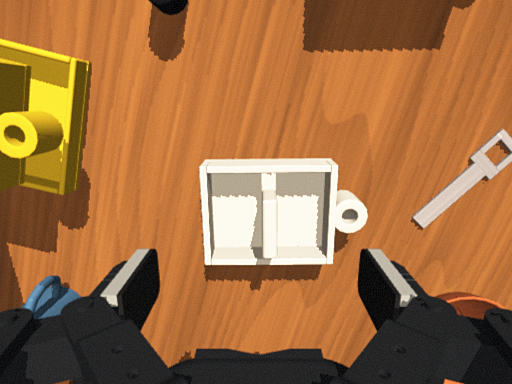

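The wrist view shows the tier with its grip at (269,215) and knuckle at (350,212). The wrist grip fix is (0.5255, -0.313) at yaw 16.4°, height 77 mm and size 14x59, which matches the spec. I'll descend and take it.

>>> carry_out:
  commands:
    - {"tx":12,"ty":-23,"tz":0,"yaw":0.6}
    - {"tx":11.5,"ty":-23,"tz":0,"yaw":0}
    - {"tx":0,"ty":0,"tz":-30,"yaw":0}
    - {"tx":0,"ty":0,"tz":-30,"yaw":0}
    - {"tx":0,"ty":0,"tz":-30,"yaw":0}
    - {"tx":0,"ty":0,"tz":-30,"yaw":0}
    - {"tx":0,"ty":0,"tz":-20,"yaw":0}
    - {"tx":0,"ty":0,"tz":0,"yaw":0}
  fingers: 0.6

```text
time: 2.87
tool_pos: [0.5217, -0.3064, 0.1076]
tcp_rot: [-1.864, -2.515, 0.002]
wrist_force: [0.1, -0.5, 0.4]
width: 0.0514
grip_force: 0.0
```

>>> carry_out:
  commands:
    - {"tx":0,"ty":0,"tz":-20,"yaw":0}
    - {"tx":0,"ty":0,"tz":-15,"yaw":0}
    - {"tx":0,"ty":0,"tz":-12,"yaw":0}
    - {"tx":0,"ty":0,"tz":0,"yaw":0}
    - {"tx":0,"ty":0,"tz":0,"yaw":0}

```text
time: 3.28
tool_pos: [0.5254, -0.3088, 0.0671]
tcp_rot: [-1.872, -2.523, -0.0]
wrist_force: [-0.1, 0.3, 0.8]
width: 0.0509
grip_force: 0.0
```

```bash
python3 -c "
from w import *
pose()"
```

```text
t 3.28 tcp [ 0.5254 -0.3088  0.0671] yang 16.86 zdir [-0.  0. -1.] F [-0.1  0.3  0.8] w 0.0509 grip 0.0 q [-0.53  0.59  0.03  1.01  0.    0.75]
```

>>> carry_out:
  commands:
    - {"tx":0,"ty":-4,"tz":-2,"yaw":-0.4}
    - {"tx":0,"ty":0,"tz":0,"yaw":0}
    - {"tx":0,"ty":0,"tz":0,"yaw":0}

```text
time: 3.53
tool_pos: [0.5259, -0.3137, 0.0656]
tcp_rot: [1.881, 2.514, 0.0]
wrist_force: [0.0, -0.5, 0.9]
width: 0.0509
grip_force: 0.0
```

>>> carry_out:
  commands:
    - {"tx":0,"ty":0,"tz":0,"yaw":0}
    - {"tx":0,"ty":0,"tz":0,"yaw":0}
    - {"tx":0,"ty":0,"tz":0,"yaw":0}
    - {"tx":0,"ty":0,"tz":0,"yaw":0}
    - {"tx":0,"ty":0,"tz":0,"yaw":0}
    - {"tx":0,"ty":0,"tz":0,"yaw":0}
    - {"tx":0,"ty":0,"tz":0,"yaw":0}
    - {"tx":0,"ty":0,"tz":0,"yaw":0}
  fingers: 0
  newtons: 70

```text
time: 4.2
tool_pos: [0.5255, -0.3131, 0.0648]
tcp_rot: [1.881, 2.515, 0.0]
wrist_force: [-0.6, 0.7, 4.6]
width: 0.0131
grip_force: 69.5
```

```bash
python3 -c "
from w import *
pose()"
```

```text
t 4.2 tcp [ 0.5255 -0.3131  0.0648] yang 16.41 zdir [ 0.001 -0.    -1.   ] F [-0.6  0.7  4.6] w 0.0131 grip 69.5 q [-0.54  0.59  0.03  1.01  0.    0.75]
```

Gripped at 13 mm opening. The top and side cameras each have a fixed bias against the wrist. Corrected for that, both put the stand at (0.555, 0.0313), yaw 16.9°. That needs a carry of (+29.6, +344.5) mm and +0.5° of yaw. I'll lift first and then travel.

>>> carry_out:
  commands:
    - {"tx":0,"ty":0,"tz":5,"yaw":0}
    - {"tx":0,"ty":0,"tz":10,"yaw":0}
    - {"tx":0,"ty":0,"tz":20,"yaw":0}
    - {"tx":0,"ty":0,"tz":25,"yaw":0}
    - {"tx":0,"ty":0,"tz":25,"yaw":0}
    - {"tx":0,"ty":0,"tz":25,"yaw":0}
    - {"tx":0,"ty":0,"tz":20,"yaw":0}
    - {"tx":0,"ty":0,"tz":10,"yaw":0}

```text
time: 4.87
tool_pos: [0.5258, -0.3136, 0.2074]
tcp_rot: [1.88, 2.513, 0.0]
wrist_force: [0.1, -0.4, -4.4]
width: 0.013
grip_force: 68.8
```

>>> carry_out:
  commands:
    - {"tx":1,"ty":12,"tz":0,"yaw":0}
    - {"tx":2,"ty":20,"tz":0,"yaw":0}
    - {"tx":2,"ty":25,"tz":0,"yaw":0}
    - {"tx":2,"ty":25,"tz":0,"yaw":0}
    - {"tx":2,"ty":25,"tz":0,"yaw":0}
    - {"tx":2,"ty":25,"tz":0,"yaw":0}
    - {"tx":2,"ty":25,"tz":0,"yaw":0}
    - {"tx":2,"ty":25,"tz":0,"yaw":0}

```text
time: 5.53
tool_pos: [0.5387, -0.1289, 0.2022]
tcp_rot: [-1.879, -2.513, 0.002]
wrist_force: [-0.0, -0.1, -4.6]
width: 0.0132
grip_force: 68.5
```

>>> carry_out:
  commands:
    - {"tx":2,"ty":25,"tz":0,"yaw":0}
    - {"tx":2,"ty":25,"tz":0,"yaw":0}
    - {"tx":2,"ty":25,"tz":0,"yaw":0.5}
    - {"tx":2,"ty":25,"tz":0,"yaw":0}
    - {"tx":2,"ty":25,"tz":0,"yaw":0}
    - {"tx":3,"ty":20,"tz":0,"yaw":0}
    - {"tx":1.6,"ty":12.5,"tz":0,"yaw":0}
    - {"tx":0,"ty":5,"tz":0,"yaw":0}

```text
time: 6.2
tool_pos: [0.5539, 0.0337, 0.2028]
tcp_rot: [-1.866, -2.525, 0.002]
wrist_force: [-0.1, -0.7, -4.9]
width: 0.013
grip_force: 68.5
```

>>> carry_out:
  commands:
    - {"tx":0,"ty":0,"tz":0,"yaw":0}
    - {"tx":0,"ty":0,"tz":0,"yaw":0}
    - {"tx":0,"ty":0,"tz":0,"yaw":0}
    - {"tx":0,"ty":0,"tz":0,"yaw":0}

```text
time: 6.53
tool_pos: [0.5547, 0.0303, 0.2042]
tcp_rot: [-1.873, -2.522, 0.001]
wrist_force: [-0.4, -0.1, -4.6]
width: 0.0133
grip_force: 68.5
```

```bash
python3 - <<'E'
from w import *
s,M=pose(); im,W=cloud('top'); cv2.imwrite('pics/t2.png',im)
zz=s['tool_pos'][2]-.065+.04
for n in('top','side','wrist'):
    if n!='top': im,W=cloud(n)
    if n=='side':cv2.imwrite('pics/s2.png',im)
    for z in (zz,.095): p,co,N=fit(W,(.553,.032),z,np.radians(16.8)); print(n,round(z,3),p[:2].round(4),np.degrees(p[2]).round(2),co,N)
E
```

```text
t 6.53 tcp [0.5547 0.0303 0.2042] yang 16.8 zdir [-0. -0. -1.] F [-0.4 -0.1 -4.6] w 0.0133 grip 68.5 q [ 0.05  0.37  0.06  1.26 -0.    1.33]
top 0.179 [0.553 0.032] 1.8 nan 0
top 0.095 [0.553 0.032] 1.8 nan 0
side 0.179 [0.552  0.0281] 16.99 1.4951890199620677e-05 344
side 0.095 [0.5536 0.0295] 16.31 2.9698449633239313e-06 204
wrist 0.179 [0.5547 0.0298] 17.28 4.421554648286454e-06 16851
wrist 0.095 [0.5553 0.0332] 16.76 1.0567915370128068e-06 1657fit.py:18: RuntimeWarning: invalid value encountered in scalar divide
  return best.x,best.cost/len(X),len(X)
```

>>> carry_out:
  commands:
    - {"tx":0.6,"ty":2,"tz":0,"yaw":-0.4}
    - {"tx":0,"ty":0,"tz":-12,"yaw":0}
    - {"tx":0,"ty":0,"tz":-12,"yaw":0}
    - {"tx":0,"ty":0,"tz":-8,"yaw":0}
    - {"tx":0,"ty":0,"tz":-5,"yaw":0}
    - {"tx":0,"ty":0,"tz":0,"yaw":0}
    - {"tx":0,"ty":0,"tz":0,"yaw":0}
    - {"tx":0,"ty":0,"tz":0,"yaw":0}

```text
time: 7.35
tool_pos: [0.5559, 0.0335, 0.1679]
tcp_rot: [1.879, 2.517, 0.001]
wrist_force: [-0.4, -0.0, -3.2]
width: 0.0132
grip_force: 68.4
```

```bash
python3 - <<'E'
from w import *
s,M=pose()
zz=s['tool_pos'][2]-.065+.04
for n in('side','wrist'):
    im,W=cloud(n); cv2.imwrite(f'pics/{n}3.png',im)
    for z in (zz,.095): p,co,N=fit(W,(.553,.032),z,np.radians(16.8)); print(n,round(z,3),p[:2].round(4),np.degrees(p[2]).round(2),co,N)
a=cv2.imread('pics/side3.png')[150:250,210:330]; b=cv2.imread('pics/wrist3.png')
cv2.imwrite('pics/v3.png',np.hstack([cv2.resize(a,(408,340),interpolation=3),cv2.resize(b,(392,340))]))
E
```

```text
t 7.35 tcp [0.5559 0.0335 0.1679] yang 16.5 zdir [ 0.001  0.    -1.   ] F [-0.4 -0.  -3.2] w 0.0132 grip 68.4 q [0.06 0.4  0.   1.17 0.   1.34]
side 0.143 [0.5534 0.0311] 16.59 1.6173492551362356e-05 348
side 0.095 [0.5533 0.0296] 16.76 2.8023384469524582e-06 155
wrist 0.143 [0.5559 0.0328] 16.97 4.421778183571576e-06 16833
wrist 0.095 [0.5568 0.0363] 16.62 1.1463626444802134e-09 55
```

View pics/v3.png

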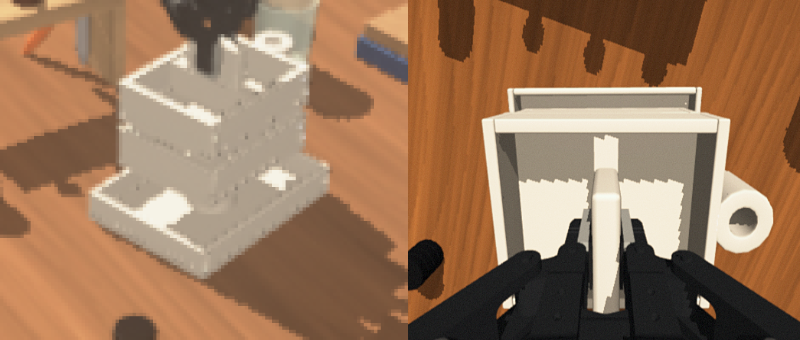

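The left half (side) shows the tier hovering squarely over the middle tier. The right half (wrist) shows the knuckle clear at (745,215). A small xy trim, then I lower gently.

>>> carry_out:
  commands:
    - {"tx":-0.5,"ty":-1.3,"tz":-2,"yaw":0}
    - {"tx":0,"ty":0,"tz":-2,"yaw":0}
    - {"tx":0,"ty":0,"tz":-1,"yaw":0}
    - {"tx":0,"ty":0,"tz":-0.5,"yaw":0}
    - {"tx":0,"ty":0,"tz":0,"yaw":0}
    - {"tx":0,"ty":0,"tz":0,"yaw":0}

```text
time: 7.95
tool_pos: [0.5549, 0.0322, 0.1617]
tcp_rot: [-1.879, -2.517, 0.0]
wrist_force: [0.4, 0.3, -4.4]
width: 0.0134
grip_force: 68.6
```

>>> carry_out:
  commands:
    - {"tx":0,"ty":0,"tz":-0.5,"yaw":0}
    - {"tx":0,"ty":0,"tz":-0.5,"yaw":0}
    - {"tx":0,"ty":0,"tz":0,"yaw":0}
    - {"tx":0,"ty":0,"tz":0,"yaw":0}

```text
time: 8.28
tool_pos: [0.5549, 0.0322, 0.1608]
tcp_rot: [-1.879, -2.517, 0.0]
wrist_force: [-0.3, -1.0, -3.6]
width: 0.0133
grip_force: 68.6
```

>>> carry_out:
  commands:
    - {"tx":0,"ty":0,"tz":-0.5,"yaw":0}
    - {"tx":0,"ty":0,"tz":-0.5,"yaw":0}
    - {"tx":0,"ty":0,"tz":0,"yaw":0}
    - {"tx":0,"ty":0,"tz":0,"yaw":0}

```text
time: 8.62
tool_pos: [0.5549, 0.0322, 0.1598]
tcp_rot: [1.88, 2.517, 0.0]
wrist_force: [0.5, -0.1, -4.1]
width: 0.013
grip_force: 68.5
```

>>> carry_out:
  commands:
    - {"tx":0,"ty":0,"tz":-0.4,"yaw":0}
    - {"tx":0,"ty":0,"tz":0,"yaw":0}
    - {"tx":0,"ty":0,"tz":0,"yaw":0}
    - {"tx":0,"ty":0,"tz":0,"yaw":0}

```text
time: 8.95
tool_pos: [0.5549, 0.0322, 0.1597]
tcp_rot: [1.879, 2.517, 0.0]
wrist_force: [-1.5, -0.4, -1.1]
width: 0.0132
grip_force: 69.0
```

>>> carry_out:
  commands:
    - {"tx":0,"ty":0,"tz":-0.4,"yaw":0}
    - {"tx":0,"ty":0,"tz":0,"yaw":0}
    - {"tx":0,"ty":0,"tz":0,"yaw":0}

```text
time: 9.2
tool_pos: [0.5549, 0.0321, 0.1597]
tcp_rot: [1.879, 2.517, 0.001]
wrist_force: [-2.9, 0.3, 4.6]
width: 0.013
grip_force: 69.7
```

>>> carry_out:
  commands:
    - {"tx":0,"ty":0,"tz":0,"yaw":0}
    - {"tx":0,"ty":0,"tz":0,"yaw":0}
    - {"tx":0,"ty":0,"tz":0,"yaw":0}
    - {"tx":0,"ty":0,"tz":0,"yaw":0}
    - {"tx":0,"ty":0,"tz":0,"yaw":0}
    - {"tx":0,"ty":0,"tz":0,"yaw":0}
  fingers: 0.5

```text
time: 9.7
tool_pos: [0.555, 0.0322, 0.1589]
tcp_rot: [1.879, 2.517, 0.0]
wrist_force: [-0.9, -0.6, 0.8]
width: 0.0427
grip_force: 0.0
```

>>> carry_out:
  commands:
    - {"tx":0,"ty":0,"tz":10,"yaw":0}
    - {"tx":0,"ty":0,"tz":20,"yaw":0}
    - {"tx":0,"ty":0,"tz":30,"yaw":0}
    - {"tx":0,"ty":0,"tz":30,"yaw":0}
    - {"tx":0,"ty":0,"tz":30,"yaw":0}
    - {"tx":0,"ty":0,"tz":10,"yaw":0}
    - {"tx":0,"ty":0,"tz":0,"yaw":0}
    - {"tx":0,"ty":0,"tz":0,"yaw":0}

```text
time: 10.37
tool_pos: [0.5551, 0.0322, 0.2893]
tcp_rot: [1.879, 2.517, 0.001]
wrist_force: [0.1, 1.7, -1.1]
width: 0.0425
grip_force: 0.0
```

```bash
python3 - <<'E'
from w import *
s,M=pose()
for n in('side','wrist'):
    im,W=cloud(n); cv2.imwrite(f'pics/{n}4.png',im)
    for z in (.135,.095): p,co,N=fit(W,(.553,.032),z,np.radians(16.8)); print(n,round(z,3),p[:2].round(4),np.degrees(p[2]).round(2),co,N)
    X=W.reshape(-1,3); m=(abs(X[:,2]-.135)<.012)&(np.hypot(X[:,0]-.555,X[:,1]-.032)<.12); print('z',np.percentile(X[m][:,2],[20,50,80]).round(4))
E
```

```text
t 10.37 tcp [0.5551 0.0322 0.2893] yang 16.51 zdir [ 0.001  0.    -1.   ] F [ 0.1  1.7 -1.1] w 0.0425 grip 0.0 q [0.06 0.34 0.24 1.46 0.   1.34]
side 0.135 [0.5528 0.0298] 16.79 1.8280765974378212e-05 358
side 0.095 [0.5521 0.0277] 16.66 9.373098523922814e-06 180
z [0.1273 0.1321 0.1346]
wrist 0.135 [0.555  0.0319] 16.61 3.889716246463673e-06 6460
wrist 0.095 [0.5538 0.035 ] 16.99 1.0037006284897747e-07 148
z [0.1327 0.1353 0.1361]
```

The tier is seated, with its rim at 135 mm. Its side-camera pose matches the stand's original to about 0.3 mm. Next the pin, with the fingers to close along y, clear of the pawns.

>>> carry_out:
  commands:
    - {"tx":-4,"ty":22,"tz":0,"yaw":6.5}
    - {"tx":-4,"ty":22,"tz":0,"yaw":6.5}
    - {"tx":-4,"ty":22,"tz":0,"yaw":6.5}
    - {"tx":-4,"ty":22,"tz":0,"yaw":6.5}
    - {"tx":-4,"ty":22,"tz":0,"yaw":6.5}
    - {"tx":-4,"ty":22,"tz":0,"yaw":6.5}
    - {"tx":-4,"ty":22,"tz":0,"yaw":6.5}
    - {"tx":-4,"ty":22,"tz":0,"yaw":6.5}
  fingers: 0.8

```text
time: 11.13
tool_pos: [0.5217, 0.2088, 0.2866]
tcp_rot: [-0.577, -3.084, 0.004]
wrist_force: [0.4, 0.2, 0.1]
width: 0.0685
grip_force: 0.0
```

>>> carry_out:
  commands:
    - {"tx":-3,"ty":22,"tz":0,"yaw":6.5}
    - {"tx":0,"ty":22,"tz":0,"yaw":6.5}
    - {"tx":0,"ty":22,"tz":0,"yaw":6.5}
    - {"tx":0,"ty":20,"tz":0,"yaw":2}
    - {"tx":0,"ty":0,"tz":0,"yaw":0}
    - {"tx":0,"ty":0,"tz":0,"yaw":0}
    - {"tx":0,"ty":0,"tz":0,"yaw":0}

```text
time: 11.72
tool_pos: [0.5193, 0.2935, 0.2874]
tcp_rot: [-0.001, -3.139, 0.003]
wrist_force: [-0.5, 0.6, -0.2]
width: 0.0686
grip_force: 0.0
```

```bash
cat > p.py <<'E'
from w import *
pose(); im,W=cloud('wrist'); cv2.imwrite('pics/w5.png',im)
X=W.reshape(-1,3); ok=np.isfinite(X[:,0])
m=ok&(np.hypot(X[:,0]-.565,X[:,1]-.295)<.03)&(X[:,2]>.148)&(X[:,2]<.165); h=X[m]
print(len(h),np.median(h[:,2]))
if len(h)>10: t=h[abs(h[:,2]-np.median(h[:,2]))<.004]; print(cv2.minEnclosingCircle(t[:,:2].astype('f4')),t.mean(0))
m=ok&(abs(X[:,2]-.115)<.005)&(abs(X[:,1]-.295)<.06)&(abs(X[:,0]-.5)<.13);b=X[m]; print(cv2.minAreaRect(b[:,:2].astype('f4')),len(b),np.median(b[:,2]),b.max(0))
E
python3 p.py
```

```text
t 11.72 tcp [0.5193 0.2935 0.2874] yang 89.98 zdir [-0.003 -0.002 -1.   ] F [-0.5  0.6 -0.2] w 0.0686 grip 0.0 q [ 0.51  0.43  0.37  1.51 -0.    0.51]
788 0.1556447706701405
((0.5657625198364258, 0.29676780104637146), 0.013243460096418858) [0.56501172 0.29667907 0.15560379]
((0.5013942122459412, 0.29643121361732483), (0.20029450953006744, 0.06010980159044266), 0.23661333322525024) 11763 0.11572262652856985 [0.60150585 0.32682018 0.11994221]
```

View pics/w5.png

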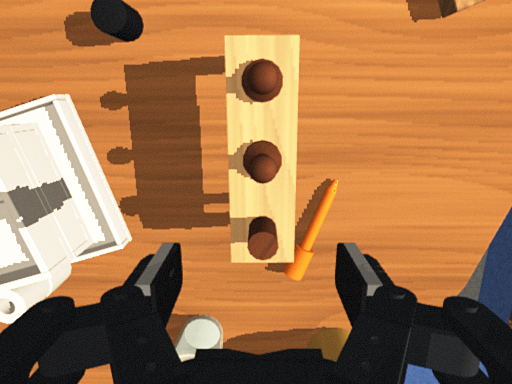

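The picture shows the rack with the two pawns at (262,80) and (262,160) and the plain pin head at (263,238). The orange decoy is at (315,230). The pin's top is at 155.6 mm with 13.2 mm radius, so it matches at (0.566, 0.2967).

>>> carry_out:
  commands:
    - {"tx":24,"ty":1.5,"tz":0,"yaw":0}
    - {"tx":22.5,"ty":1.5,"tz":0,"yaw":0}
    - {"tx":0,"ty":0,"tz":-30,"yaw":0}
    - {"tx":0,"ty":0,"tz":-30,"yaw":0}
    - {"tx":0,"ty":0,"tz":-30,"yaw":0}
    - {"tx":0,"ty":0,"tz":-20,"yaw":0}
    - {"tx":0,"ty":0,"tz":0,"yaw":0}
    - {"tx":0,"ty":0,"tz":0,"yaw":0}
  fingers: 0.8

```text
time: 12.43
tool_pos: [0.5657, 0.2956, 0.1779]
tcp_rot: [-0.002, -3.139, 0.003]
wrist_force: [0.2, 0.5, 1.7]
width: 0.0682
grip_force: 0.0
```

>>> carry_out:
  commands:
    - {"tx":0,"ty":0,"tz":-15,"yaw":0}
    - {"tx":0,"ty":0,"tz":-12,"yaw":0}
    - {"tx":0,"ty":0,"tz":-8,"yaw":0}
    - {"tx":0,"ty":0,"tz":0,"yaw":0}
    - {"tx":0,"ty":0,"tz":0,"yaw":0}
    - {"tx":0,"ty":0,"tz":0,"yaw":0}

```text
time: 12.93
tool_pos: [0.5672, 0.2974, 0.1457]
tcp_rot: [0.0, 3.139, 0.002]
wrist_force: [0.3, 0.3, 0.0]
width: 0.0681
grip_force: 0.0
```

>>> carry_out:
  commands:
    - {"tx":-1,"ty":-0.6,"tz":-4,"yaw":0}
    - {"tx":0,"ty":0,"tz":0,"yaw":0}
    - {"tx":0,"ty":0,"tz":0,"yaw":0}

```text
time: 13.18
tool_pos: [0.5653, 0.2965, 0.1402]
tcp_rot: [-0.0, 3.142, 0.0]
wrist_force: [-0.1, 1.2, 0.2]
width: 0.0679
grip_force: 0.0
```

>>> carry_out:
  commands:
    - {"tx":0,"ty":0,"tz":0,"yaw":0}
    - {"tx":0,"ty":0,"tz":0,"yaw":0}
    - {"tx":0,"ty":0,"tz":0,"yaw":0}
    - {"tx":0,"ty":0,"tz":0,"yaw":0}
    - {"tx":0,"ty":0,"tz":0,"yaw":0}
    - {"tx":0,"ty":0,"tz":0,"yaw":0}
    - {"tx":0,"ty":0,"tz":0,"yaw":0}
    - {"tx":0,"ty":0,"tz":0,"yaw":0}
  fingers: 0
  newtons: 50

```text
time: 13.85
tool_pos: [0.5655, 0.2967, 0.1402]
tcp_rot: [-0.0, 3.141, 0.0]
wrist_force: [-0.2, -0.2, 1.5]
width: 0.0241
grip_force: 49.0
```

```bash
python3 -c "
from w import *
pose()"
```

```text
t 13.85 tcp [0.5655 0.2967 0.1402] yang 90.01 zdir [ 0.  0. -1.] F [-0.2 -0.2  1.5] w 0.0241 grip 49.0 q [0.48 0.58 0.22 1.21 0.   0.48]
```

>>> carry_out:
  commands:
    - {"tx":0,"ty":0,"tz":5,"yaw":0}
    - {"tx":0,"ty":0,"tz":10,"yaw":0}
    - {"tx":0,"ty":0,"tz":20,"yaw":0}
    - {"tx":0,"ty":0,"tz":25,"yaw":0}
    - {"tx":0,"ty":0,"tz":25,"yaw":0}
    - {"tx":0,"ty":0,"tz":25,"yaw":0}
    - {"tx":0,"ty":0,"tz":25,"yaw":0}
    - {"tx":0,"ty":0,"tz":10,"yaw":0}

```text
time: 14.52
tool_pos: [0.5663, 0.2971, 0.2902]
tcp_rot: [-0.0, 3.136, 0.005]
wrist_force: [-0.3, 0.1, -0.6]
width: 0.0241
grip_force: 49.1
```

>>> carry_out:
  commands:
    - {"tx":3,"ty":-10,"tz":0,"yaw":0}
    - {"tx":7,"ty":-22,"tz":0,"yaw":0}
    - {"tx":7,"ty":-25,"tz":0,"yaw":0}
    - {"tx":7,"ty":-25,"tz":0,"yaw":0}
    - {"tx":7,"ty":-25,"tz":0,"yaw":0}
    - {"tx":7,"ty":-25,"tz":0,"yaw":0}
    - {"tx":7,"ty":-25,"tz":0,"yaw":0}
    - {"tx":7,"ty":-25,"tz":0,"yaw":0}

```text
time: 15.18
tool_pos: [0.617, 0.1123, 0.2838]
tcp_rot: [-0.001, -3.139, 0.001]
wrist_force: [0.5, 0.3, -0.7]
width: 0.0243
grip_force: 49.2
```

>>> carry_out:
  commands:
    - {"tx":7,"ty":-22,"tz":0,"yaw":0}
    - {"tx":7,"ty":-20,"tz":0,"yaw":0}
    - {"tx":4.5,"ty":-16,"tz":0,"yaw":0}
    - {"tx":0,"ty":0,"tz":0,"yaw":0}
    - {"tx":0,"ty":0,"tz":0,"yaw":0}
    - {"tx":0,"ty":0,"tz":0,"yaw":0}
    - {"tx":0,"ty":0,"tz":0,"yaw":0}

```text
time: 15.77
tool_pos: [0.6354, 0.0572, 0.2846]
tcp_rot: [0.002, -3.141, -0.0]
wrist_force: [-0.4, 0.8, -1.6]
width: 0.0237
grip_force: 49.2
```

```bash
cat > c.py <<'E'
from w import *
import sys
s,M=pose()
a,Ws=cloud('side'); b,Ww=cloud('wrist'); 
cv2.imwrite('pics/%s.png'%sys.argv[1],np.hstack([cv2.resize(a[110:230,220:340],(400,400),interpolation=3),cv2.resize(b,(400,300))[:,:].copy() if 0 else cv2.copyMakeBorder(cv2.resize(b,(400,300)),0,100,0,0,0)]))
p,co,N=fit(Ws,(.553,.030),.135,np.radians(16.8)); print('tier side',p[:2].round(4),np.degrees(p[2]).round(2))
c=s['tool_pos']
for n,W in(('side',Ws),('wrist',Ww)):
    X=W.reshape(-1,3); m=(np.hypot(X[:,0]-c[0],X[:,1]-c[1])<.02)&(X[:,2]<c[2]-.035)&(X[:,2]>.142); h=X[m]
    for lo in np.arange(.14,.26,.02):
        k=h[(h[:,2]>lo)&(h[:,2]<=lo+.02)]
        if len(k)>4: print(n,round(lo,2),len(k),k.mean(0).round(4),np.ptp(k,axis=0).round(3))
E
python3 c.py v6
```

```text
t 15.77 tcp [0.6354 0.0572 0.2846] yang 90.06 zdir [-0.001  0.    -1.   ] F [-0.4  0.8 -1.6] w 0.0237 grip 49.2 q [0.09 0.52 0.5  1.55 0.   0.09]
tier side [0.5525 0.0294] 16.71
side 0.16 14 [0.6323 0.0542 0.1727] [0.012 0.011 0.018]
side 0.18 23 [0.6313 0.0522 0.1908] [0.016 0.011 0.019]
side 0.2 32 [0.6326 0.0534 0.2102] [0.014 0.016 0.02 ]
side 0.22 23 [0.6314 0.0519 0.2314] [0.011 0.015 0.019]
side 0.24 12 [0.6318 0.0526 0.2459] [0.012 0.011 0.008]
wrist 0.18 162 [0.6303 0.0576 0.1905] [0.006 0.014 0.02 ]
wrist 0.2 216 [0.6304 0.0575 0.2105] [0.006 0.014 0.02 ]
wrist 0.22 286 [0.6303 0.0576 0.2305] [0.006 0.014 0.02 ]
wrist 0.24 80 [0.6297 0.0572 0.2428] [0.004 0.012 0.007]
```

View pics/v6.png

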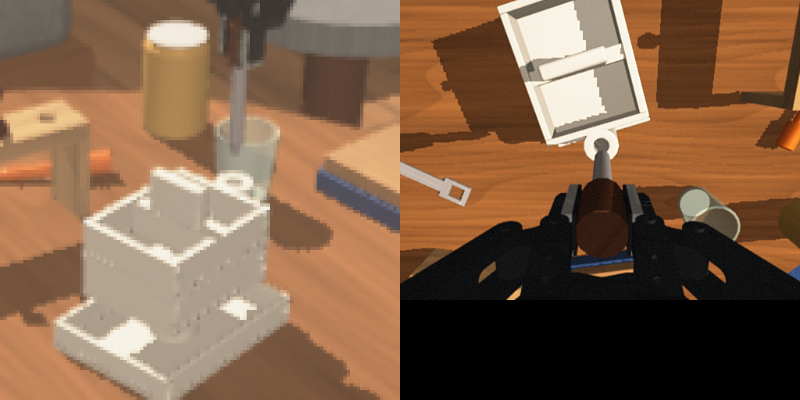

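Left (side): the pin hangs plumb above the knuckle. Right (wrist): the tip is at the knuckle mouth (602,145). I'll shift (+1, -1.2) mm and lower the tip to just above the mouth, then recheck.

>>> carry_out:
  commands:
    - {"tx":1,"ty":-1.2,"tz":0,"yaw":0}
    - {"tx":0,"ty":0,"tz":-8,"yaw":0}
    - {"tx":0,"ty":0,"tz":-8,"yaw":0}
    - {"tx":0,"ty":0,"tz":-4,"yaw":0}
    - {"tx":0,"ty":0,"tz":0,"yaw":0}
    - {"tx":0,"ty":0,"tz":0,"yaw":0}
    - {"tx":0,"ty":0,"tz":0,"yaw":0}

```text
time: 16.45
tool_pos: [0.6369, 0.0554, 0.265]
tcp_rot: [0.0, -3.142, 0.0]
wrist_force: [0.0, -0.1, -1.2]
width: 0.0236
grip_force: 49.2
```

```bash
cat > d.py <<'E'
from w import *
s,M=pose(); im,W=cloud('wrist'); cv2.imwrite('pics/w7.png',im)
p,co,N=fit(W,(.555,.032),.135,np.radians(16.7),r=.14); k=p[:2]+.085*np.array([np.cos(p[2]),np.sin(p[2])]); print('tier',p[:2].round(4),np.degrees(p[2]).round(2),'knuckle',k.round(4),N)
X=W.reshape(-1,3);c=s['tool_pos']
m=(np.hypot(X[:,0]-c[0],X[:,1]-c[1])<.02)&(X[:,2]<c[2]-.035)&(X[:,2]>.160); h=X[m]; print('shank',h.mean(0).round(4),((h.max(0)+h.min(0))/2).round(4),h.min(0).round(4))
E
python3 d.py
```

```text
t 16.45 tcp [0.6369 0.0554 0.265 ] yang 90.01 zdir [-0. -0. -1.] F [ 0.  -0.1 -1.2] w 0.0236 grip 49.2 q [0.09 0.53 0.46 1.5  0.   0.09]
tier [0.555  0.0322] 16.58 knuckle [0.6365 0.0564] 7261
shank [0.6317 0.0555 0.1976] [0.6331 0.0555 0.1938] [0.63   0.0486 0.1603]
```

>>> carry_out:
  commands:
    - {"tx":-0.4,"ty":0.8,"tz":-4,"yaw":0}
    - {"tx":0,"ty":0,"tz":-4,"yaw":0}
    - {"tx":0,"ty":0,"tz":-4,"yaw":0}
    - {"tx":0,"ty":0,"tz":-4,"yaw":0}
    - {"tx":0,"ty":0,"tz":-4,"yaw":0}
    - {"tx":0,"ty":0,"tz":-4,"yaw":0}
    - {"tx":0,"ty":0,"tz":0,"yaw":0}
    - {"tx":0,"ty":0,"tz":0,"yaw":0}

```text
time: 17.17
tool_pos: [0.6363, 0.0561, 0.2405]
tcp_rot: [0.0, -3.141, 0.0]
wrist_force: [-0.1, -0.4, -1.0]
width: 0.0237
grip_force: 49.2
```

>>> carry_out:
  commands:
    - {"tx":0,"ty":0,"tz":-4,"yaw":0}
    - {"tx":0,"ty":0,"tz":-4,"yaw":0}
    - {"tx":0,"ty":0,"tz":-4,"yaw":0}
    - {"tx":0,"ty":0,"tz":-4,"yaw":0}
    - {"tx":0,"ty":0,"tz":0,"yaw":0}
    - {"tx":0,"ty":0,"tz":0,"yaw":0}

```text
time: 17.67
tool_pos: [0.6362, 0.0561, 0.2245]
tcp_rot: [0.0, -3.141, 0.0]
wrist_force: [-0.6, 0.1, -1.8]
width: 0.0236
grip_force: 49.2
```

```bash
python3 d.py
```

```text
t 17.67 tcp [0.6362 0.0561 0.2245] yang 90.01 zdir [-0.001 -0.    -1.   ] F [-0.6  0.1 -1.8] w 0.0236 grip 49.2 q [0.09 0.54 0.37 1.4  0.   0.09]
tier [0.5547 0.0321] 16.39 knuckle [0.6362 0.0561] 9584
shank [0.6309 0.0562 0.1728] [0.6324 0.0562 0.1728] [0.6292 0.0493 0.1602]
```

The tip is inside the upper knuckle with no side force. I'll keep lowering into the lower one.

>>> carry_out:
  commands:
    - {"tx":0,"ty":0,"tz":-3,"yaw":0}
    - {"tx":0,"ty":0,"tz":-3,"yaw":0}
    - {"tx":0,"ty":0,"tz":-3,"yaw":0}
    - {"tx":0,"ty":0,"tz":-3,"yaw":0}
    - {"tx":0,"ty":0,"tz":-3,"yaw":0}
    - {"tx":0,"ty":0,"tz":0,"yaw":0}

```text
time: 18.22
tool_pos: [0.636, 0.0561, 0.2089]
tcp_rot: [0.0, -3.14, 0.0]
wrist_force: [-0.1, 0.2, -1.7]
width: 0.0239
grip_force: 49.2
```

>>> carry_out:
  commands:
    - {"tx":0,"ty":0,"tz":-3,"yaw":0}
    - {"tx":0,"ty":0,"tz":-3,"yaw":0}
    - {"tx":0,"ty":0,"tz":-3,"yaw":0}
    - {"tx":0,"ty":0,"tz":-3,"yaw":0}
    - {"tx":0,"ty":0,"tz":0,"yaw":0}

```text
time: 18.63
tool_pos: [0.636, 0.0561, 0.197]
tcp_rot: [0.0, -3.14, 0.0]
wrist_force: [-0.5, -0.8, -0.7]
width: 0.0238
grip_force: 49.2
```

>>> carry_out:
  commands:
    - {"tx":0,"ty":0,"tz":-5,"yaw":0}
    - {"tx":0,"ty":0,"tz":-5,"yaw":0}
    - {"tx":0,"ty":0,"tz":-5,"yaw":0}
    - {"tx":0,"ty":0,"tz":-5,"yaw":0}
    - {"tx":0,"ty":0,"tz":-5,"yaw":0}
    - {"tx":0,"ty":0,"tz":-4,"yaw":0}
    - {"tx":0,"ty":0,"tz":-3,"yaw":0}
    - {"tx":0,"ty":0,"tz":0,"yaw":0}

```text
time: 19.3
tool_pos: [0.636, 0.0561, 0.1649]
tcp_rot: [0.0, -3.14, 0.0]
wrist_force: [0.8, 1.0, -0.7]
width: 0.0241
grip_force: 49.2
```

>>> carry_out:
  commands:
    - {"tx":0,"ty":0,"tz":-2,"yaw":0}
    - {"tx":0,"ty":0,"tz":-1,"yaw":0}
    - {"tx":0,"ty":0,"tz":0,"yaw":0}
    - {"tx":0,"ty":0,"tz":0,"yaw":0}

```text
time: 19.63
tool_pos: [0.6366, 0.0562, 0.1632]
tcp_rot: [-0.0, 3.141, 0.0]
wrist_force: [0.4, 0.7, -1.2]
width: 0.024
grip_force: 49.2
```

>>> carry_out:
  commands:
    - {"tx":0,"ty":0,"tz":-1,"yaw":0}
    - {"tx":0,"ty":0,"tz":-1,"yaw":0}
    - {"tx":0,"ty":0,"tz":0,"yaw":0}
    - {"tx":0,"ty":0,"tz":0,"yaw":0}

```text
time: 19.97
tool_pos: [0.6364, 0.0562, 0.161]
tcp_rot: [0.0, -3.141, 0.0]
wrist_force: [-0.0, 0.8, -1.8]
width: 0.0238
grip_force: 49.2
```

>>> carry_out:
  commands:
    - {"tx":0,"ty":0,"tz":-0.7,"yaw":0}
    - {"tx":0,"ty":0,"tz":0,"yaw":0}
    - {"tx":0,"ty":0,"tz":0,"yaw":0}

```text
time: 20.22
tool_pos: [0.6365, 0.0562, 0.1603]
tcp_rot: [0.0, -3.142, 0.0]
wrist_force: [-0.2, 0.3, -0.9]
width: 0.0236
grip_force: 49.2
```

>>> carry_out:
  commands:
    - {"tx":0,"ty":0,"tz":-0.5,"yaw":0}
    - {"tx":0,"ty":0,"tz":0,"yaw":0}
    - {"tx":0,"ty":0,"tz":0,"yaw":0}

```text
time: 20.47
tool_pos: [0.6365, 0.0562, 0.1602]
tcp_rot: [-0.0, 3.141, 0.0]
wrist_force: [-0.6, -0.4, 1.7]
width: 0.0239
grip_force: 49.4
```

>>> carry_out:
  commands:
    - {"tx":0,"ty":0,"tz":-0.5,"yaw":0}
    - {"tx":0,"ty":0,"tz":0,"yaw":0}
    - {"tx":0,"ty":0,"tz":0,"yaw":0}

```text
time: 20.72
tool_pos: [0.6366, 0.0561, 0.1602]
tcp_rot: [-0.0, 3.141, 0.0]
wrist_force: [-2.3, 0.6, 6.5]
width: 0.0239
grip_force: 49.6
```

The shoulder is home: contact at the expected height of 160.2 mm. I'll release and retreat.

>>> carry_out:
  commands:
    - {"tx":0,"ty":0,"tz":0.5,"yaw":0}
    - {"tx":0,"ty":0,"tz":0,"yaw":0}
    - {"tx":0,"ty":0,"tz":0,"yaw":0}
    - {"tx":0,"ty":0,"tz":0,"yaw":0}
    - {"tx":0,"ty":0,"tz":0,"yaw":0}
    - {"tx":0,"ty":0,"tz":0,"yaw":0}
  fingers: 0.6

```text
time: 21.22
tool_pos: [0.6365, 0.0562, 0.1595]
tcp_rot: [0.0, -3.141, 0.0]
wrist_force: [-0.3, 0.1, -0.3]
width: 0.0514
grip_force: 0.0
```

>>> carry_out:
  commands:
    - {"tx":0,"ty":0,"tz":10,"yaw":0}
    - {"tx":0,"ty":0,"tz":20,"yaw":0}
    - {"tx":0,"ty":0,"tz":30,"yaw":0}
    - {"tx":0,"ty":0,"tz":30,"yaw":0}
    - {"tx":0,"ty":0,"tz":20,"yaw":0}
    - {"tx":0,"ty":0,"tz":0,"yaw":0}
    - {"tx":0,"ty":0,"tz":0,"yaw":0}

```text
time: 21.8
tool_pos: [0.6374, 0.0562, 0.2724]
tcp_rot: [-0.0, 3.137, 0.001]
wrist_force: [0.1, 0.4, 0.1]
width: 0.0511
grip_force: 0.0
```

```bash
python3 c.py v8; python3 - <<'E'
from w import *
im,W=cloud('wrist');X=W.reshape(-1,3)
m=(np.hypot(X[:,0]-.6364,X[:,1]-.0562)<.02)&(X[:,2]>.15)&(X[:,2]<.2); h=X[m]; print('head top',len(h),np.percentile(h[:,2],[50,90]).round(4)); t=h[h[:,2]>.17]; print(cv2.minEnclosingCircle(t[:,:2].astype('f4')) if len(t) else 0)
p,co,N=fit(W,(.555,.032),.135,np.radians(16.7),r=.14);print(p,N)
E
```

```text
t 21.8 tcp [0.6374 0.0562 0.2724] yang 90.01 zdir [ 0.005  0.    -1.   ] F [0.1 0.4 0.1] w 0.0511 grip 0.0 q [ 0.09  0.52  0.47  1.51 -0.    0.09]
tier side [0.5525 0.0299] 16.67
side 0.14 37 [0.6307 0.0476 0.1511] [0.02  0.02  0.016]
side 0.16 55 [0.632  0.0513 0.1695] [0.028 0.027 0.016]
wrist 0.14 177 [0.6266 0.0563 0.1511] [0.008 0.024 0.018]
wrist 0.16 1238 [0.6353 0.0563 0.1745] [0.026 0.025 0.018]
head top 1359 [0.1755 0.1764]
((0.6369181275367737, 0.05615948885679245), 0.01317223347723484)
[0.55494398 0.03216047 0.29113624] 6745
```

View pics/v8.png

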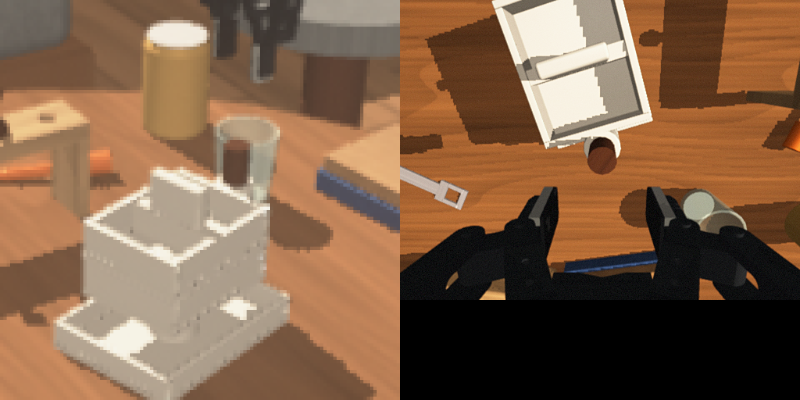

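The side view (left) shows the dark head down on the knuckle at (237,155), and the wrist view (right) shows it at (602,155). The head top measures 175.5 mm against 175 expected, centred on the knuckle, and the gripper is clear. I'm handing in.

```bash
python3 -c "
from h import *
print(workorder.job_done())"
```

```text
the job is handed in; nothing more can be done
None
```

The top tier is seated squarely on the middle tier, and the pin is threaded through both knuckles with its head home and released; the job was handed in at about 22 s of the 61 s, and the verdict was not shown.

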